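# Lift the split retaining ring out of the buffing spindle's bearing housing

### The job

The buffing spindle's bearing has to come out for service. Take the hooked pick, reach its tip through the slot of the bearing housing, under the end of the split retaining ring, and lift the ring out of its groove with it; lower the ring into the aluminium tray so that it lies flat on the tray's floor. Then lay the pick down on the open bench, outside the tray, and leave the sole, the glue can and the wooden shoe last where they are.

Things in the scene. Friction and masses are not known exactly. Their poses are not given: they have to be found in the camera images.
- housing: White round bearing housing, fixed. Outer diameter 152, slot-side rim 66 high; four feet reach 92 from the axis at 45 degrees to x and y. Origin on its axis at bench level, z up. Open bore, 88 diameter, floor at z = 30. On its -x side a radial slot, 24 wide, open at the top, cuts through rim and ledge from outside into the bore; its floor is also at z = 30.
- seat (a point): Point on the housing's axis at the height of the ledge that carries the ring (60 above the bench); axes as the housing. On the far side (+x, opposite the slot) a lip 47 wide, 69 to 73 above the bench, inner radius about 50, overhangs the ring by 2.5: so first tilt the ring up at the slot, then draw it towards -x. No lip elsewhere.
- slot (a point): Point at the outer mouth of the housing's slot, mid-width, 45 above the bench (half-way up the slot's free depth under the ring), 76 from the housing's axis; axes as the housing. The slot faces its -x.
- ring_centre (a point): Centre (half-way up) of the loose split retaining ring: dark steel C, outer diameter 104, inner 84, 6 thick, 60 to 130 g, split 16 wide with an inward lug (9 by 9) at each end. At the start it lies flat on the ledge, underside 60 above the bench, top level with the slot-side rim; only gravity and the lip hold it. Set down on edge it may stay standing. z is normal to the ring.
- ring_end (a point): Centre of the ring's bar (10 wide, 6 thick), 47 from ring_centre along the ring's -x, about 17 before one of its ends; at the start it spans the housing's slot (within 3 of its middle). The pick goes under here; the lug keeps the bar from sliding sideways off the hook. Hung from the shank the ring hangs upright, its lowest point about 92 below the shank's axis.
- pick_grip (a point): Grip point of the loose hooked pick, on the handle's axis near its balance point (90 to 140 g). Wooden handle 110 long, 26 wide, 30 high, flat on the bench (axis 15 above it), reaching 25 ahead (+x, towards the tip) and 85 behind this point. A round steel shank, 7 in diameter, goes on along +x in the same axis. Needs a firm grip. z up, y across the handle.
- pick_tip (a point): Foot of the pick's upturned tip, on the shank's axis 127 ahead of pick_grip; there the shank bends up (+z of the pick) and the tip ends 12.5 above the axis, 5 beyond this point. Axes as pick_grip.
- tray: Aluminium parts tray, fixed, 250 (x) by 190 (y), walls 35 high and 5 thick, floor 5 thick, empty. Origin under its centre at bench level.
- sole: Loose cork sandal sole, 250 by 88, 8 thick, flat on the bench; origin at the centre of its underside. Not to be disturbed.
- glue_can: Loose closed can, 80 diameter, 110 high, origin at the centre of its underside. Not to be disturbed.
- last: Loose wooden shoe last, 220 long, 100 high, origin at its underside. Not to be disturbed.
Not all that is in view belongs to the job. What is meant by the part that bears pick_grip is not yellow, and is the larger of those in its own colour.

How it is judged:
On the way, in this order (a step that is already met when the one before it is completed fails the run):
1. the pick lifts the ring's end at least 12 mm out of the groove, the fingers not touching the ring (z of ring_end in the frame of housing above 0.075 m and contact force between pick and ring above 0.1 N and contact force between the fingers and ring below 0.2 N), for 0.2 s.
2. the ring is lowered into the tray while still held (by pick or fingers), not dropped: its centre over the tray and less than 100 mm above the bench, moving slower than 0.25 m/s (x of ring_centre in the frame of tray between -0.12 and 0.12 m and y of ring_centre in the frame of tray between -0.09 and 0.09 m and z of ring_centre in the frame of tray below 0.1 m and linear speed of ring below 0.25 m/s and contact force between any of pick, the fingers and ring above 0.05 N), for 0.1 s.
At the end, for the whole second after the job is handed in: The ring lies flat (either face up, within 0.15 rad) and still on the tray's floor, its centre below 16 mm, and the pick lies still on the bench outside the tray (its grip point below 25 mm, its tip's foot below 30 mm) (x of ring_centre in the frame of tray between -0.075 and 0.075 m and y of ring_centre in the frame of tray between -0.045 and 0.045 m and z of ring_centre in the frame of tray below 0.016 m and linear speed of each of ring, pick below 0.02 m/s and (angle between ring_centre's own z axis and vertical below 0.15 rad or angle between ring_centre's own z axis and vertical above 2.99 rad) and height (world z) of pick_grip below 0.025 m and height (world z) of pick_tip below 0.03 m and (x of pick_grip in the frame of tray above 0.125 m or x of pick_grip in the frame of tray below -0.125 m or y of pick_grip in the frame of tray above 0.095 m or y of pick_grip in the frame of tray below -0.095 m)); the robot touches nothing.
It fails at once if the sole, the glue can or the shoe last is moved by more than 30 mm (distance of any of sole, glue_can, last from where it was at the start of the episode above 0.03 m).
It also fails if it takes over 58 s, if anything falls off the work surface, if the arm or the gripper's body presses on something with over 40 N, if the wrist force passes 120 N, or if a joint passes its speed limit or range.

### The arm

A 7-joint arm with a two-finger parallel gripper is mounted at the origin on the work surface. World frame = base frame: x ahead of the robot, y to its left, z up, the work surface at z = 0. Lengths are in m, angles in rad, forces in N, time in s.
With the tool pointing down it reaches from about 0.4 to 0.9 m from the base axis. Payload 5.5 kg.
Tool frame: the origin (TCP) lies at the very end of the fingers, on their centre line; the grasp point (between the pads) lies r.grasp_offset behind it (r.grasp_offset is the distance from the TCP to the grasp point, in m); x points along the fingers, y is the direction in which the jaws open and shut, and the axes are right-handed (so a half turn about x gives the same grasp; the last joint's range is limited). The gripper opens to 85 mm and grips with 20 to 120 N. Pads are 22 mm wide; open, the fingers measure 114 mm over their backs; the gripper's body (76 mm by 85 mm) begins 54 mm behind the grasp point. The pads swing forward as they close: fully open they stand 13 mm farther back than shut.
Start: joints at [0.263, 0.501, -0.427, 1.55, 0.221, 1.138, -0.21], TCP at [0.65, 0, 0.231] pointing down, gripper open.
Joint ranges: [-2.88, 2.88], [-0.31, 2.03], [-1.54, 1.56], [0.2, 2.42], [-1.41, 4.55], [0.19, 2.02], [-2.57, 2.57]. Speed limits (rad/s): [2.57, 2.57, 3.14, 3.14, 3.14, 3.14, 3.14].

### API

Orientations are given as a 3x3 rotation matrix whose columns are the frame's x, y, z axes.
In Python, from rig import monitor, get_image, calibration, ticket, r gives the robot as it stands.
- The arm moves only by the tool step_arm, never from a script. Its argument "rows" is one flat list of numbers, 7 for each row, row after row: the turn, a rotation vector about the tool's x, y, z in degrees, then the shift along the tool's x, y, z in mm, then the closure in counts, from 0 (fully open) to 255 (shut). A call has 1 to 20 rows; each row shifts and turns the pose as measured when the row begins, along the tool's axes as they then stand; what a row does not reach is not made up. A row lasts 1/10 s, in which the tool goes at most 50 mm and 8.59 degrees, less where a joint would pass 70% of its speed; a pose out of reach is approached as far as the arm can. A call with a gripper value outside its range is refused whole. The fingers move at their own pace and stop on an object; "force" is the grip in N (left out, the last holds). Time passes only in rows, so rows that do not move let the fingers close. It gives the time, the measured TCP pose, the force and the opening at its end, in the units of the state.
- monitor.sense(): the state, without advancing time (a new reading comes with each control period).
- get_image(name): name is "scene" or "side" or "wrist"; returns the picture (400x640x3 uint8, red, green, blue); there is no depth.
- calibration(name): a dict with "K" (3x3 intrinsics, pixels), "rvec" (rotation vector, rad) and "tvec" (3), from world to camera coordinates, as OpenCV has them; the wrist camera has in their place "T_tool_cam" (4x4, takes a point from camera to tool coordinates, whose origin is the TCP and whose axes are the tool frame's). Camera axes: x right, y down, z forward; pixel columns grow to the right and rows downward; lengths in m; the calibration is good to about 2 mm. A picture is of the moment at which its call begins: read the wrist's pose just before it. calibration takes no time and is no camera call.
- ticket.hand_in(): hands the job in, once; it reports no verdict.
The state is a dict: "t": time; "qpos": joint angles; "joint_vel": joint speeds; "effort": joint torques, N m; "ee_pos": TCP position; "ee_rot": TCP orientation; "contact_force": force on the tool from outside, world axes, zero at the start; "torque": the same for the moment, N m; "grip_width": opening from 0.0 (shut) to 1.0 (fully open).
Only numpy, scipy, OpenCV 4.12 (cv2) and the standard library are available. Lean on these libraries where they do the work, as an engineer would, in place of code of your own. Each camera call takes 0.05 s, during which the arm holds its last target.

## Working session

There is one attempt and no reset: what is moved stays moved. The work goes in short steps, Python scripts to look and compute and a tool call to move; the robot and the scene stay as the last step left them, time stands still between calls to the robot, and variables do not carry over. Pictures are saved under pics/ and viewed, and the job is handed in when it is done.

Besides the shell and the picture viewer there is one more tool, called after "Emit:" as name(argument=value, ...), one argument or row to a line, values as JSON. step_arm: Moves the arm, as the interface text tells. Its arguments: {"type":"object","properties":{"rows":{"type":"array"},"force":{"type":"number"}},"required":["rows"]}

```bash
mkdir -p pics; ls
python3 - <<'E'
from rig import monitor,get_image,calibration,r
import cv2
s=monitor.sense();print(s['t'],s['ee_pos'],s['ee_rot'],s['grip_width'],r.grasp_offset)
for n in("scene","side","wrist"):
    cv2.imwrite(f"pics/{n}0.png",get_image(n)[:,:,::-1]);print(n,calibration(n))
E
```

```text
pics
0.0 [ 6.49303563e-01 -3.56271890e-05  2.30250791e-01] [[-1.97167490e-03  9.99998056e-01  2.78354875e-05]
 [ 1.11647468e-04  2.80556744e-05 -9.99999993e-01]
 [-9.99998050e-01 -1.97167178e-03 -1.11702567e-04]] 0.9989354409908023 0.0187
scene {'K': array([[456.72670328,   0.        , 328.28687058],
       [  0.        , 456.72670328, 202.34225856],
       [  0.        ,   0.        ,   1.        ]]), 'rvec': array([ 0.75039891,  2.52665469, -1.16695995]), 'tvec': array([ 0.41086899, -0.10786709,  1.38787505])}
side {'K': array([[367.42160162,   0.        , 320.32218611],
       [  0.        , 367.42160162, 193.5883829 ],
       [  0.        ,   0.        ,   1.        ]]), 'rvec': array([ 0.68611662, -2.44591205,  1.34240178]), 'tvec': array([0.44005525, 0.20354521, 0.74805727])}
wrist {'K': array([[317.37934166,   0.        , 319.89292277],
       [  0.        , 317.37934166, 203.00587605],
       [  0.        ,   0.        ,   1.        ]]), 'T_tool_cam': array([[-2.41512441e-04, -2.80005919e-01,  9.59998243e-01,
        -1.42383626e-01],
       [ 9.99999612e-01, -8.81285505e-04, -5.47168803e-06,
        -3.99007408e-05],
       [ 8.47564642e-04,  9.59997869e-01,  2.80006023e-01,
        -7.02264872e-02],
       [ 0.00000000e+00,  0.00000000e+00,  0.00000000e+00,
         1.00000000e+00]])}
```

View pics/scene0.png

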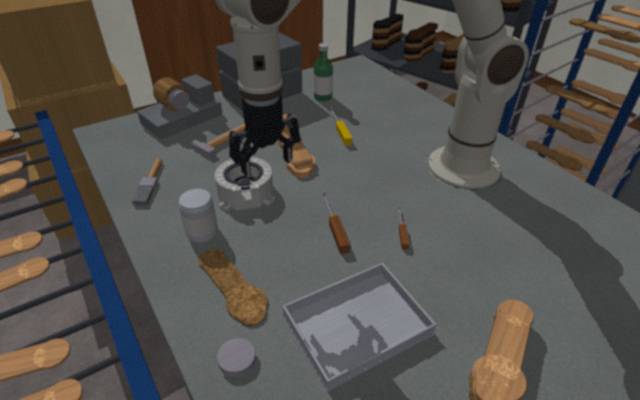

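View pics/side0.png

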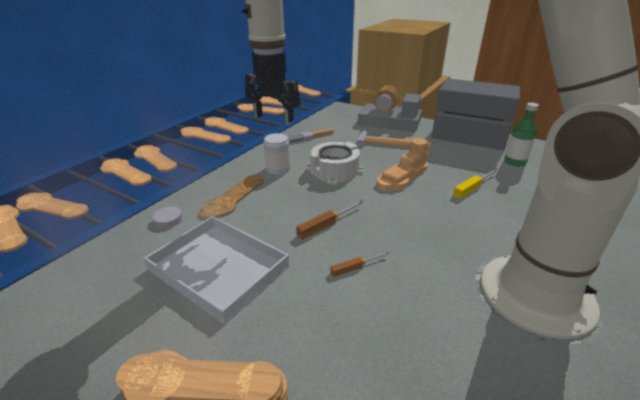

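View pics/wrist0.png

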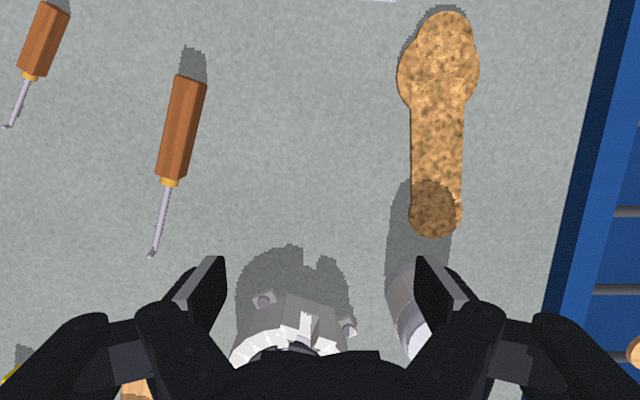

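Candidates for the pick: the large brown-handled pick at scene (340,235), the small brown one at (404,235), and the yellow one at (344,130). The description (not yellow, larger of its colour) picks (340,235). I'll measure next.

```bash
cat > h.py <<'E'
import numpy as np, cv2
from rig import monitor,get_image,calibration,r
def cam(n,s=None):
    c=calibration(n);K=c['K']
    if 'rvec' in c:
        R=cv2.Rodrigues(c['rvec'])[0];t=c['tvec'];return K,R,t
    s=s or monitor.sense();T=np.eye(4);T[:3,:3]=s['ee_rot'];T[:3,3]=s['ee_pos']
    W=np.linalg.inv(T@c['T_tool_cam']);return K,W[:3,:3],W[:3,3]
def onz(C,uv,z):
    K,R,t=C;uv=np.atleast_2d(uv).astype(float)
    d=(np.linalg.inv(K)@np.c_[uv,np.ones(len(uv))].T)
    d=(R.T@d).T;o=-R.T@t
    return o+d*((z-o[2])/d[:,2])[:,None]
def proj(C,P):
    K,R,t=C;p=(R@np.atleast_2d(P).T).T+t;p=p@K.T;return p[:,:2]/p[:,2:]
def shot(n,name):
    s=monitor.sense();im=get_image(n)[:,:,::-1].copy();cv2.imwrite(f"pics/{name}.png",im);return im,cam(n,s) if n=='wrist' else cam(n)
def brown(im):
    h=cv2.cvtColor(im,cv2.COLOR_BGR2HSV);return cv2.inRange(h,(4,140,50),(13,255,200))
E
python3 - <<'E'
from h import *
for n in("scene","side","wrist"):
    im=cv2.imread(f"pics/{n}0.png");C=cam(n)
    k,l,st,ce=cv2.connectedComponentsWithStats(brown(im))
    for i in range(1,k):
        if st[i,4]>60:
            r_=cv2.minAreaRect(np.argwhere(l==i)[:,::-1].astype(np.float32))
            print(n,st[i],onz(C,ce[i],.015)[0],r_, onz(C,cv2.boxPoints(r_),.02)[:,:2].tolist() if n=='wrist' else '')
C=cam('wrist');
print('tips',onz(C,[[151,253],[9,125]],.02))
print('foot px',onz(C,[[264,300],[350,328],[308,320]],.066))
C=cam('scene');print('housing rim centre',onz(C,[[245,175]],.066), 'tray corners',onz(C,[[284,304],[381,265],[436,323],[332,382]],.035),'can',onz(C,[[198,197]],.11))
C=cam('side');print(onz(C,[[336,153]],.066),onz(C,[[146,261],[211,219],[288,259],[223,316]],.035),'tip',onz(C,[[361,203]],.02))
a=cv2.imread('pics/scene0.png');b=cv2.imread('pics/side0.png')
cv2.imwrite('pics/crop.png',np.hstack([cv2.resize(a[140:270,180:360],(400,289),interpolation=3),cv2.resize(b[120:250,280:460],(400,289),interpolation=3)]))
E
```

```text
scene [ 133    0  100   91 5173] [ 0.3619856 -1.423038   0.015    ] ((182.5, 45.0), (90.0, 99.0), 90.0) 
scene [ 279    0   43   68 1403] [-0.18155943 -1.22213967  0.015     ] ((300.0, 33.5), (67.0, 42.0), 90.0) 
scene [330 216  19  37 360] [0.49476591 0.05049271 0.015     ] ((339.20550537109375, 234.0479278564453), (38.389495849609375, 10.650744438171387), 69.44395446777344) 
scene [400 225   9  24 141] [0.36433486 0.14259545 0.015     ] ((403.673095703125, 236.3654022216797), (23.730052947998047, 6.6679487228393555), 78.69007110595703) 
side [ 475    0   87  138 3601] [ 0.31328988 -2.25329564  0.015     ] ((512.2664184570312, 69.21137237548828), (143.8988037109375, 76.99864959716797), 77.59258270263672) 
side [629   0  11  42 186] [-0.52755473 -4.96319721  0.015     ] ((635.9755859375, 20.280494689941406), (41.85355758666992, 9.386680603027344), 83.6598129272461) 
side [298 212  37  26 265] [0.50194359 0.04562103 0.015     ] ((316.1848449707031, 223.88818359375), (11.995146751403809, 39.811851501464844), 64.53665161132812) 
side [332 259  29  16 183] [0.36295016 0.14414882 0.015   
[... 799 characters left out ...]

tips [[ 0.44390115 -0.09592541  0.02      ]
 [ 0.31282418  0.0553297   0.02      ]]
foot px [[ 0.58728453 -0.13107397  0.066     ]
 [ 0.68333063 -0.16751532  0.066     ]
 [ 0.63566117 -0.15689217  0.066     ]]
housing rim centre [[ 0.61002054 -0.23080183  0.066     ]] tray corners [[0.72034984 0.1762748  0.035     ]
 [0.4838346  0.20020226 0.035     ]
 [0.48802443 0.38143124 0.035     ]
 [0.7322475  0.37171124 0.035     ]] can [[ 0.76398224 -0.15490269  0.11      ]]
[[ 0.60361208 -0.23681105  0.066     ]] [[0.72621433 0.37075998 0.035     ]
 [0.71850696 0.18951029 0.035     ]
 [0.46955109 0.2084313  0.035     ]
 [0.48202131 0.39116085 0.035     ]] tip [[ 0.44024025 -0.08690846  0.02      ]]
```

View pics/crop.png

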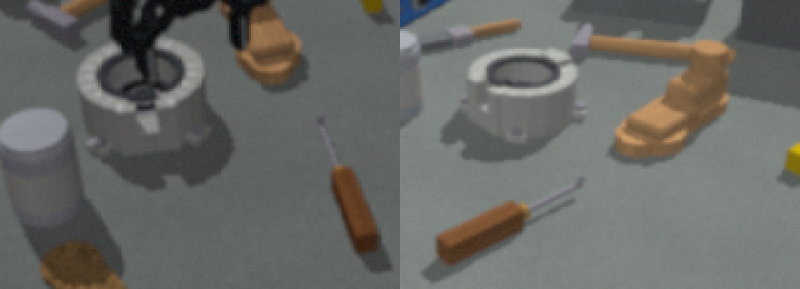

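The crop shows the large brown pick lying on its base with its tip up, at scene (340,235). The white housing at scene (245,178) has its slot facing the camera, roughly world +y. Next I'll look down on the housing.

Emit:
step_arm(
  rows=[0,0,0,-30,-5,45,0,0,0,0,-30,-10,45,0,0,0,0,-30,-10,45,0,0,0,0,0,0,0,0,0,0,0,0,0,0,0],
)

```text
t: 0.65
ee_pos: [0.6238, -0.1307, 0.3153]
ee_rot: [[-0.008, 1.0, 0.004], [0.002, 0.004, -1.0], [-1.0, -0.008, -0.002]]
contact_force: [0.2, 0.6, -1.2]
grip_width: 0.998
```

Run:
```python
from h import *
im,C=shot('wrist','w1');print(monitor.sense()['ee_pos'])
```

```text
[ 0.62399911 -0.13193897  0.31550828]
```

View pics/w1.png

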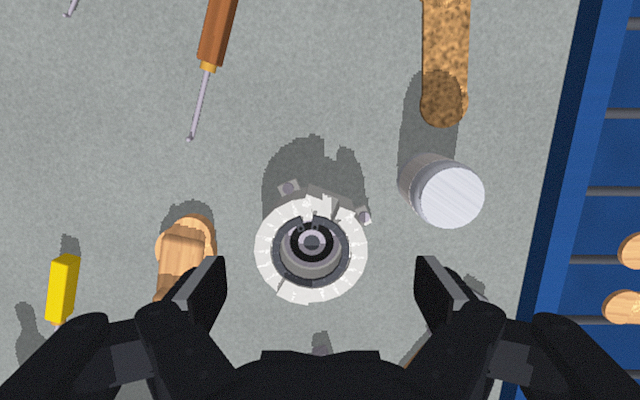

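The housing is at (311,250) with its slot at about (309,207), and the ring is visible as a dark C. I'll zoom in on both.

Run:
```python
import cv2
im=cv2.imread('pics/w1.png')
cv2.imwrite('pics/w1c.png',cv2.resize(im[180:310,245:380],None,fx=5,fy=4.6,interpolation=3))
```

```text
(no output)
```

View pics/w1c.png

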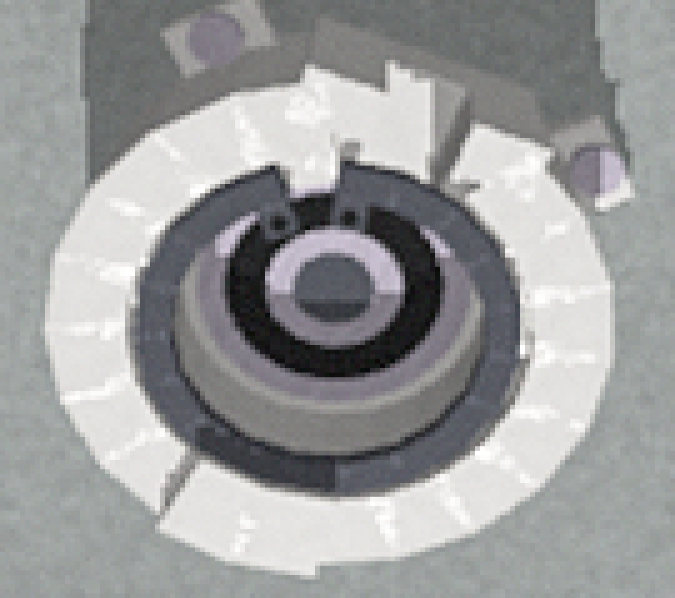

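Run:
```python
from h import *
from scipy.optimize import least_squares
im=cv2.imread('pics/w1.png');C=cam('wrist')
f=lambda c:np.array([(x/5+245,y/4.6+180) for x,y in c])
g=im[180:310,245:380];m=(g.min(axis=2)>200).astype(np.uint8)
k,l,st,ce=cv2.connectedComponentsWithStats(m);
pts=np.argwhere(m>0)[:,::-1]+[245,180]
hull=cv2.convexHull(pts[(pts[:,0]<370)].astype(np.int32))[:,0]
W=onz(C,hull,.066)[:,:2]
fit=least_squares(lambda p:np.hypot(*(W-p[:2]).T)-.076,[.61,-.23],loss='soft_l1',f_scale=.002);print('rim',fit.x,np.round(fit.fun*1000,1))
# inner ring outer edge: dark pixels
# ring outer edge points read from crop
ro=f([(135,310),(160,250),(205,200),(275,165),(350,165),(480,215),(520,310),(520,350)])
R=onz(C,ro,.066)[:,:2]
f2=least_squares(lambda p:np.hypot(*(R-p[:2]).T)-.052,[.61,-.23]);print('ring',f2.x,np.round(f2.fun*1000,1))
c=fit.x
for nm,p,z in [('footL',(215,38),.012),('footR',(598,168),.012),('slotL',(433,90),.066),('slotLi',(432,178),.066),('slotRo',(477,125),.066),('slotRi',(452,183),.066),('split',(310,175),.066),('lugL',(278,218),.066),('lugR',(350,215),.066),('lipA',(165,520),.073),('lipB',(318,572),.073)]:
    q=onz(C,f([p]),z)[0,:2];d=q-c;print(nm,q.round(4),'r',np.hypot(*d).round(4),'ang',np.degrees(np.arctan2(d[1],d[0])).round(1))
```

```text
rim [ 0.60959273 -0.24568526] [12.8  0.1  0.3  0.3 -0.3 -0.3 -0.4 -0.  -0.1 -0.2  0.5  3.6  4.3  4.4
  4.8  4.6  0.5  0.3 -0.4  0.1 -0.   0.1  0.2  0.1  0.3  0.4  0.3  4.5
  7.4  7.  15.4]
ring [ 0.61052931 -0.24414622] [ 0.7 -0.7 -0.4  0.6 -1.   1.4 -0.7 -0.3]
footL [ 0.5758 -0.1697] r 0.0832 ang 113.9
footR [ 0.6882 -0.2122] r 0.0855 ang 23.1
slotL [ 0.6373 -0.1713] r 0.0794 ang 69.6
slotLi [ 0.6374 -0.1972] r 0.0559 ang 60.2
slotRo [ 0.6488 -0.1814] r 0.0753 ang 58.6
slotRi [ 0.6426 -0.1986] r 0.0575 ang 54.9
split [ 0.6055 -0.1964] r 0.0494 ang 94.7
lugL [ 0.597  -0.2095] r 0.0383 ang 109.2
lugR [ 0.616  -0.2085] r 0.0378 ang 80.3
lipA [ 0.5649 -0.3034] r 0.073 ang -127.7
lipB [ 0.607 -0.321] r 0.0754 ang -92.0
```

Both cues agree on the slot direction at about 69°: the feet bisector gives 68.5° and the lip bisector 70°. The housing axis is near (0.610, −0.245). Now I'll go above the pick and turn to align with it.

Emit:
step_arm(
  rows=[0,0,0,20,-22,-31,0,0,0,0,20,-22,-31,0,0,0,0,20,-22,-31,0,0,0,0,20,-22,-31,0,0,0,0,20,-22,-31,0,0,0,0,20,-22,-31,0,7,0,0,0,0,0,0,7,0,0,0,0,0,0,7,0,0,0,0,0,0,0,0,0,0,0,0,0],
  force=120,
)

```text
t: 1.7
ee_pos: [0.4774, 0.0722, 0.184]
ee_rot: [[-0.019, 0.938, -0.347], [0.002, -0.347, -0.938], [-1.0, -0.018, 0.004]]
contact_force: [0.4, 0.9, 0.2]
grip_width: 0.998
```

Run:
```python
from h import *
im,C=shot('wrist','w2');s=monitor.sense();print(s['ee_pos'],s['ee_rot'])
```

```text
[0.47728108 0.07233444 0.18397313] [[-0.01875     0.93871675 -0.34417917]
 [ 0.00239824 -0.34419647 -0.93889458]
 [-0.99982133 -0.01842969  0.00420242]]
```

View pics/w2.png

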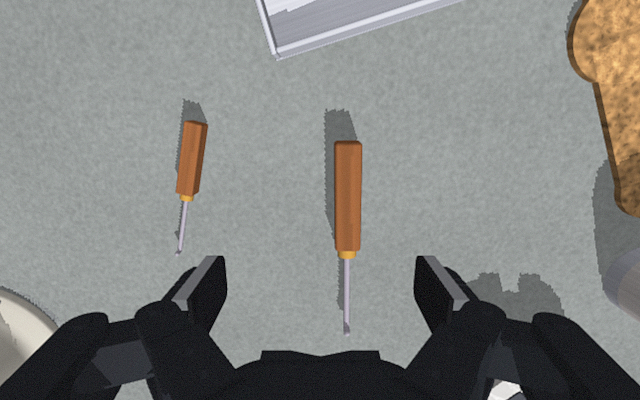

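The view shows the large brown pick nearly vertical in the image: handle from (348,141) to (347,251), tip at (346,330).

Run:
```python
from h import *
im=cv2.imread('pics/w2.png');C=cam('wrist')
m=brown(im);k,l,st,ce=cv2.connectedComponentsWithStats(m)
for i in range(1,k):
    if st[i,4]>1500:
        print(st[i],ce[i])
        for v in (160,200,240):
            u=np.where(l[v]==i)[0];print(v,u.min(),u.max())
h=cv2.cvtColor(im,cv2.COLOR_BGR2HSV)
P=lambda u,v,z:onz(C,[[u,v]],z)[0]
tip=P(346,330,.022);fr=P(347,251,.022);re=P(348,141,.028)
print('tip',tip,'front',fr,'rear',re,np.linalg.norm(tip-fr),np.linalg.norm(fr-re))
a=P(347.5,262,.0185);b=P(346.5,318,.0185);d=b-a;print('shank',a,b,np.degrees(np.arctan2(d[1],d[0])))
cv2.imwrite('pics/w2c.png',cv2.resize(im[130:345,300:395],None,fx=2.7,fy=2.7,interpolation=3))
```

```text
[ 176  121   32   75 1604] [190.98503741 157.27119701]
160 180 202Traceback (most recent call last):
  File "<stdin>", line 8, in <module>
    return umr_minimum(a, axis, None, out, keepdims, initial, where)
ValueError: zero-size array to reduction operation minimum which has no identity
```

Run:
```python
from h import *
im=cv2.imread('pics/w2.png');C=cam('wrist')
m=brown(im);k,l,st,ce=cv2.connectedComponentsWithStats(m)
for i in range(1,k):
    if st[i,4]>2000:
        print(st[i],ce[i])
        for v in (160,200,240):
            u=np.where(l[v]==i)[0];print(v,u.min(),u.max())
P=lambda u,v,z:onz(C,[[u,v]],z)[0]
tip=P(346,330,.022);fr=P(347,251,.022);re=P(348,141,.028)
print('tip',tip,'front',fr,'rear',re,np.linalg.norm(tip-fr),np.linalg.norm(fr-re))
a=P(347.5,262,.0185);b=P(346.5,318,.0185);d=b-a;print('shank',a,b,np.degrees(np.arctan2(d[1],d[0])))
cv2.imwrite('pics/w2c.png',cv2.resize(im[130:345,300:395],None,fx=2.7,fy=2.7,interpolation=3))
```

```text
[ 335  141   27  110 2806] [347.48895225 194.74376336]
160 335 361
200 335 360
240 335 359
tip [ 0.44421263 -0.09545178  0.022     ] front [ 0.47672889 -0.00343155  0.022     ] rear [0.51392363 0.10416282 0.028     ] 0.09759626254144599 0.11399998333628798
shank [ 0.47278037 -0.01737874  0.0185    ] [ 0.4492365  -0.08314082  0.0185    ] -109.69817419336668
```

View pics/w2c.png

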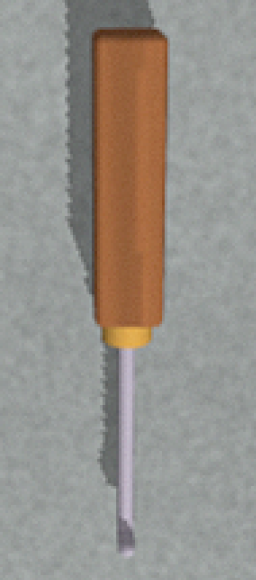

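Emit:
step_arm(
  rows=[-0.5,0.35,1.0,0,0,0,0,0,0,0,30,6,11,0,0,0,0,30,6,11,0,0,0,0,30,6,11,0,0,0,0,30,6,11,0,0,0,0,0,0,0,0],
  force=120,
)

```text
t: 2.35
ee_pos: [0.4882, 0.0246, 0.0618]
ee_rot: [[0.01, 0.949, -0.315], [0.004, -0.315, -0.949], [-1.0, 0.008, -0.007]]
contact_force: [-1.5, -0.5, -0.1]
grip_width: 1.003
```

```bash
cat >> h.py <<'E'
def go(p,deg=None,v=None):
    """delta in tool axes (mm) to world p; rotation error to vertical tool with z at angle deg"""
    s=monitor.sense();R=s['ee_rot'];print('t',round(s['t'],2),'p',s['ee_pos'].round(4),'d mm',(R.T@(np.array(p)-s['ee_pos'])*1000).round(1),'F',np.round(s['contact_force'],1),'w',round(s['grip_width'],3))
    if deg is not None:
        a=np.radians(deg);z=np.array([np.cos(a),np.sin(a),0]);x=np.array([0,0,-1.]);T=np.c_[x,np.cross(z,x),z]
        print('rot deg',np.degrees(cv2.Rodrigues(R.T@T)[0].ravel()).round(2))
E
python3 -c "
from h import *
go([.485,.022,.005],-109.6)"
```

```text
t 2.35 p [0.4882 0.0246 0.0618] d mm [56.7 -2.7  3.9] F [-1.5 -0.5 -0.1] w 1.003
rot deg [ 1.24 -0.42 -0.45]
```

Emit:
step_arm(
  rows=[1.2,-0.4,-0.4,20,-2,4,0,0,0,0,20,0,0,0,0,0,0,10,0,0,0,0,0,0,0,0,0,0],
)

```text
t: 2.75
ee_pos: [0.4878, 0.024, 0.0142]
ee_rot: [[0.006, 0.944, -0.329], [0.002, -0.329, -0.944], [-1.0, 0.005, -0.004]]
contact_force: [-0.1, -0.2, 0.0]
grip_width: 1.002
```

```bash
python3 -c "
from h import *
go([.485,.022,.005],-109.6)
shot('wrist','w3')"
```

```text
t 2.75 p [0.4878 0.024  0.0142] d mm [ 9.2 -2.   2.9] F [-0.1 -0.2  0. ] w 1.002
rot deg [ 0.38 -0.24 -0.3 ]
```

View pics/w3.png

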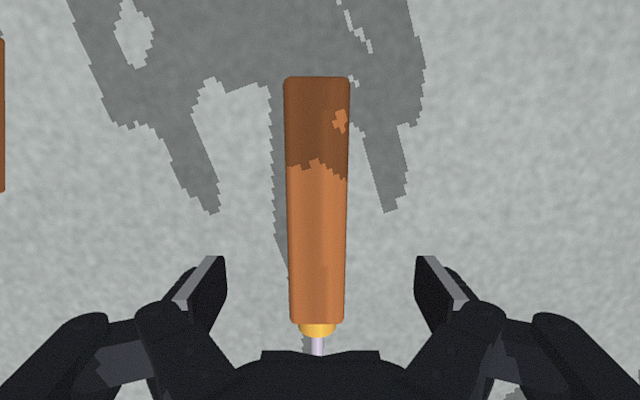

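The handle (u≈317) is centred between the pads and parallel to them. I'll descend and grip.

Emit:
step_arm(
  rows=[0.4,-0.2,-0.3,9,-1,2,0,0,0,0,0,0,0,0,0,0,0,0,0,0,255,0,0,0,0,0,0,255,0,0,0,0,0,0,255,0,0,0,0,0,0,255,0,0,0,0,0,0,255,0,0,0,0,0,0,255],
  force=120,
)

```text
t: 3.6
ee_pos: [0.4897, 0.0234, 0.0096]
ee_rot: [[0.007, 0.942, -0.335], [0.001, -0.335, -0.942], [-1.0, 0.007, -0.003]]
contact_force: [0.2, -0.1, -1.2]
grip_width: 0.278
```

```bash
python3 -c "
from h import *
go([.485,.022,.005],-109.6)
"
```

```text
t 3.6 p [0.4897 0.0234 0.0096] d mm [ 4.6 -4.   2.9] F [ 0.2 -0.1 -1.2] w 0.278
rot deg [ 0.05 -0.18 -0.38]
```

Gripped, but a bit high on the handle. I'll re-grip 6 mm lower.

Emit:
step_arm(
  rows=[0,0,0,0,0,0,100,0,0,0,0,0,0,100,0,-0.2,-0.4,5,-3,2,100,0,0,0,2,0,0,100,0,0,0,0,0,0,255,0,0,0,0,0,0,255,0,0,0,0,0,0,255,0,0,0,0,0,0,255],
  force=120,
)

```text
t: 4.4
ee_pos: [0.4862, 0.0222, 0.0021]
ee_rot: [[-0.001, 0.942, -0.335], [-0.001, -0.335, -0.942], [-1.0, -0.001, 0.001]]
contact_force: [0.1, -0.8, -0.3]
grip_width: 0.28
```

```bash
python3 -c "
from h import *
go([.485,.022,.005],-109.6)
"
```

```text
t 4.4 p [0.4862 0.0222 0.0021] d mm [-2.9 -1.1  0.6] F [ 0.1 -0.8 -0.3] w 0.28
rot deg [0.02 0.04 0.04]
```

Emit:
step_arm(
  rows=[0,0,0,-30,0,0,255,0,0,0,-30,0,0,255,0,0,0,-30,0,0,255,0,0,0,-30,0,0,255,0,0,0,0,43,-10,255,0,0,0,0,43,-10,255,0,0,0,0,43,-10,255,0,0,0,0,43,-10,255,1.4,0,0,0,40,-10,255,0,0,0,0,0,0,255,0,0,0,0,0,0,255],
)

```text
t: 5.5
ee_pos: [0.7045, -0.0032, 0.1205]
ee_rot: [[-0.01, 0.934, -0.358], [-0.003, -0.358, -0.934], [-1.0, -0.008, 0.006]]
contact_force: [-0.7, 0.3, -2.2]
grip_width: 0.284
```

Run:
```python
from h import *
go([.703,-.003,.12],-111)
a,C=shot('scene','s4');b,D=shot('side','d4');shot('wrist','w4')
cv2.imwrite('pics/c4.png',np.hstack([cv2.resize(a[110:270,180:380],(400,320),interpolation=3),cv2.resize(b[80:240,260:460],(400,320),interpolation=3)]))
```

```text
t 5.5 p [ 0.7045 -0.0032  0.1205] d mm [ 0.5 -1.5  0.3] F [-0.7  0.3 -2.2] w 0.284
rot deg [0.04 0.35 0.48]
```

View pics/c4.png

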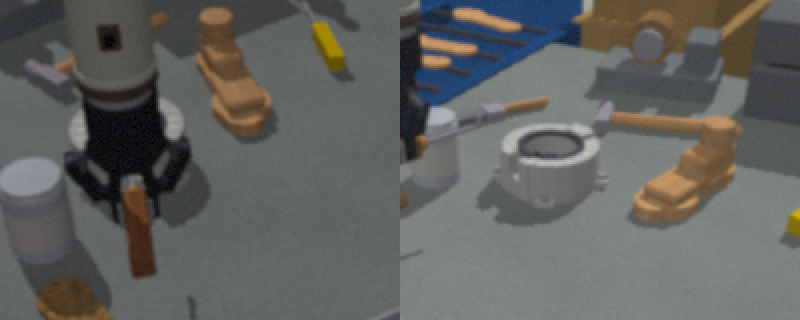

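View pics/w4.png

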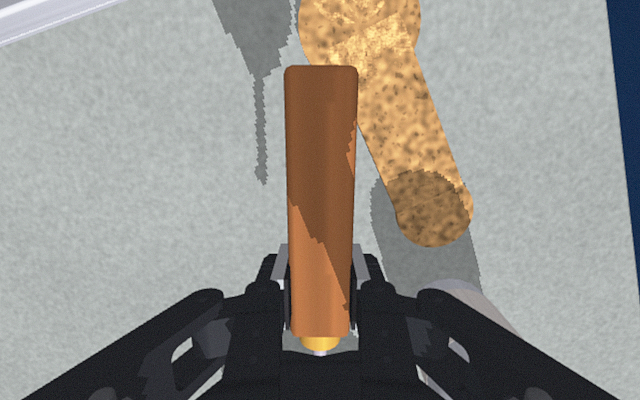

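The pick is held straight: in the wrist view the handle is parallel, and the side view shows the shank and tip. I'll check the predicted tip against the side image.

Run:
```python
from h import *
cv2.setNumThreads(1)
s=monitor.sense();R=s['ee_rot'];D=cam('side')
b=cv2.imread('pics/d4.png')
P=lambda f,h:s['ee_pos']+R@np.array([-.0129-h,0,f])
for f,h in((30,0),(80,0),(129,0),(134,.0125)):
    u=proj(D,P(f/1000,h))[0];print(f,u.round(1))
    cv2.circle(b,(int(round(u[0])),int(round(u[1]))),0,(0,0,255),-1)
cv2.imwrite('pics/d4c.png',cv2.resize(b[110:190,250:350],None,fx=7,fy=7,interpolation=0))
```

```text
30 [271.  151.6]
80 [286.4 146.6]
129 [300.7 142. ]
134 [301.9 137.5]
```

View pics/d4c.png

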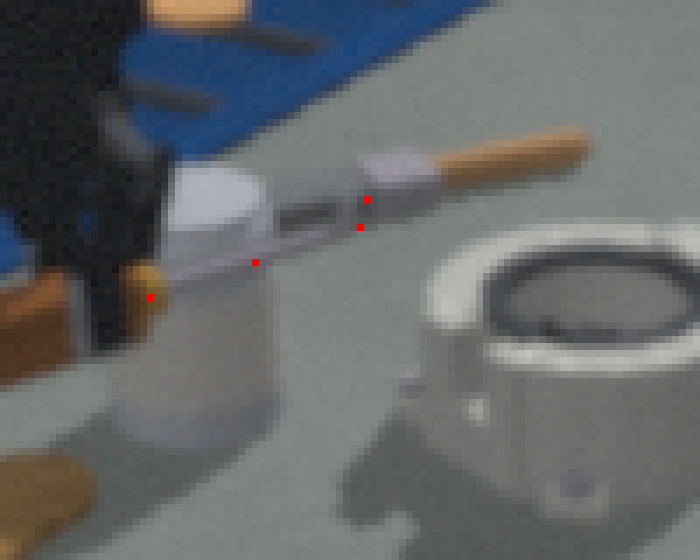

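Prediction and image agree within about 1 px. Next I'll check the housing pose in this view by overlaying the predicted rim and slot.

Run:
```python
from h import *
D=cam('side');b=cv2.resize(cv2.imread('pics/d4.png')[120:200,280:380],None,fx=7,fy=7,interpolation=3)
c=np.array([.610,-.245]);an=np.radians(69);u=np.array([np.cos(an),np.sin(an)]);n=np.array([-u[1],u[0]])
def dot(p,z,col):
    q=(proj(D,[p[0],p[1],z])[0]-[280,120]+.5)*7;cv2.circle(b,tuple(int(x) for x in q),2,col,-1)
for a in range(0,360,6):
    d=np.array([np.cos(np.radians(a)),np.sin(np.radians(a))]);dot(c+.076*d,.066,(0,0,255));dot(c+.052*d,.066,(0,255,0))
for y in(-.012,.012):
    for z in(.03,.045,.066): dot(c+.075*u+n*y,z,(255,0,0))
cv2.imwrite('pics/d4h.png',b)
```

```text
(no output)
```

View pics/d4h.png

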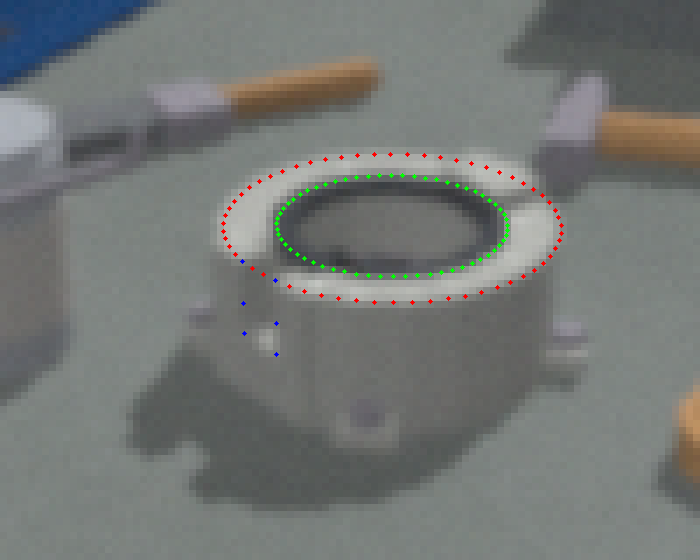

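The fit is within about 1 px, with the real rim slightly left of the prediction. I'll lower to insertion height outside the slot and compare directly.

Emit:
step_arm(
  rows=[0,0.3,0.5,30,-1,0,255,0,0,0,30,0,0,255,0,0,0,20,0,10,255,0,0,0,10,0,10,255,0,0,0,0,0,0,255],
)

```text
t: 6.15
ee_pos: [0.692, -0.0209, 0.0329]
ee_rot: [[0.003, 0.935, -0.354], [-0.002, -0.354, -0.935], [-1.0, 0.004, 0.0]]
contact_force: [-0.3, -0.0, -1.3]
grip_width: 0.281
```

```bash
cat >> h.py <<'E'
c0=np.array([.610,-.245]);an=np.radians(69);u0=np.array([np.cos(an),np.sin(an)]);n0=np.array([-u0[1],u0[0]])
def side(name,x0=250,y0=110,w=120,hh=85,f=6,cam_='side',shift=(0,0)):
    b0,D=shot(cam_,name+'_full');b=cv2.resize(b0[y0:y0+hh,x0:x0+w],None,fx=f,fy=f,interpolation=3)
    s=monitor.sense();R=s['ee_rot'];c=c0+np.array(shift)
    def dot(P,col):
        q=(proj(D,P)[0]-[x0,y0]+.5)*f;cv2.circle(b,tuple(int(x) for x in q),1,col,-1)
    for a in range(0,360,8):
        d=np.array([np.cos(np.radians(a)),np.sin(np.radians(a))]);dot([*(c+.076*d),.066],(0,0,255))
    for y in(-.012,.012):
        for z in(.03,.045,.066): dot([*(c+.075*u0+n0*y),z],(255,0,0))
    P=lambda fw,h:s['ee_pos']+R@np.array([-.0129-h,0,fw])
    for fw,h in((.04,0),(.08,0),(.129,0),(.134,.0125)): dot(P(fw,h),(0,255,255))
    cv2.imwrite(f'pics/{name}.png',b)
    foot=P(.129,0);d=foot[:2]-c;print('foot r',(d@u0).round(4),'lat',(d@n0).round(4),'z',foot[2].round(4))
E
python3 - <<'E'
from h import *
go([.703,-.003,.029],-111);side('d5');shot('scene','s5')
E
```

```text
t 6.15 p [ 0.692  -0.0209  0.0329] d mm [  3.9   3.9 -20.6] F [-0.3 -0.  -1.3] w 0.281
rot deg [ 0.28  0.02 -0.21]
foot r 0.1109 lat 0.0026 z 0.0467
```

View pics/d5.png

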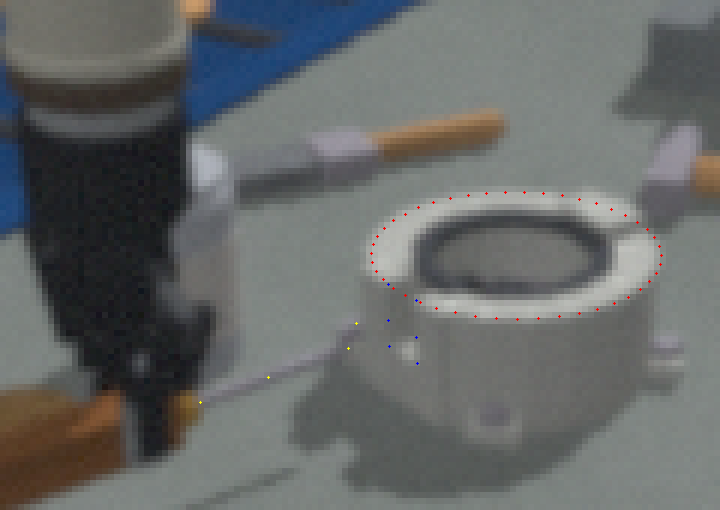

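Run:
```python
from h import *
from scipy.optimize import least_squares
for nm,D,box in (('d5_full',cam('side'),(300,130,375,185)),):
    im=cv2.imread(f'pics/{nm}.png');x0,y0,x1,y1=box
    g=cv2.cvtColor(im,cv2.COLOR_BGR2GRAY)[y0:y1,x0:x1]
    m=(g>150).astype(np.uint8);k,l,st,ce=cv2.connectedComponentsWithStats(m);print(st)
    pts=(np.argwhere(m>0)[:,::-1]+[x0,y0]);hull=cv2.convexHull(pts.astype(np.int32))[:,0]
    W=onz(D,hull,.066)[:,:2]
    f=least_squares(lambda p:np.hypot(*(W-p[:2]).T)-.0755,[.61,-.245],loss='soft_l1',f_scale=.001)
    print(f.x,(f.fun*1000).round(1)); d=f.x-c0;print('rad',d@u0,'lat',d@n0)
    print('left dir per px', onz(D,[[330,150]],.066)-onz(D,[[331,150]],.066))
    # dark ring top centre
    for th in(70,80,90):
        m=((g<th)).astype(np.uint8);pts=(np.argwhere(m>0)[:,::-1]+[x0,y0]);print(th,len(pts),pts.min(0),pts.max(0))
```

```text
[[   0    0   75   55 3758]
 [   4    2    5    3    7]
 [  10    3    1    1    1]
 [  64    4    1    1    1]
 [  11   12   45   15  195]
 [  20   19   40   14  160]
 [  17   38    2    2    3]]
[ 0.61397051 -0.24439428] [ 97.7   3.2   1.2  -0.    2.3  51.1  46.8   0.   96.5 103.9 104. ]
rad 0.0019883932979045268 lat -0.0034897167967059143
left dir per px [[0.00273502 0.00162772 0.        ]]
70 45 [322 146] [349 157]
80 121 [300 135] [350 158]
90 321 [300 130] [374 184]
```

The side view puts the housing about 3 mm further toward tool +y, which is within the calibration error, so I'll split the difference. Align first, then insert in steps.

Emit:
step_arm(
  rows=[0.2,0,-0.2,5,4,0,255,0,0,0,0,0,0,255,0,0,0,0,0,12,255,0,0,0,0,0,12,255,0,0,0,0,0,0,255],
)

```text
t: 6.75
ee_pos: [0.693, -0.0429, 0.0345]
ee_rot: [[0.012, 0.935, -0.355], [0.002, -0.355, -0.935], [-1.0, 0.01, -0.006]]
contact_force: [-0.1, -0.7, -1.0]
grip_width: 0.282
```

Run:
```python
from h import *
go([.703,-.003,.029],-111);side('d6',shift=(.002,0))
```

```text
t 6.75 p [ 0.693  -0.0429  0.0345] d mm [  5.7  -4.9 -40.8] F [-0.1 -0.7 -1. ] w 0.282
rot deg [ 0.22 -0.33 -0.59]
foot r 0.0896 lat -0.0036 z 0.0467
```

View pics/d6.png

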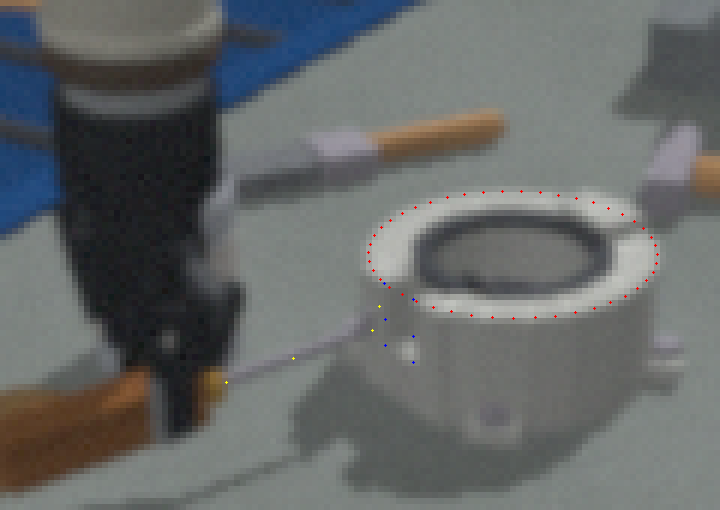

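Emit:
step_arm(
  rows=[0.2,-0.3,-0.6,6,-3,0,255,0,0,0,0,0,0,255,0,0,0,0,0,0,255],
)

```text
t: 7.1
ee_pos: [0.6904, -0.0405, 0.0283]
ee_rot: [[-0.0, 0.934, -0.358], [0.002, -0.358, -0.934], [-1.0, -0.001, -0.002]]
contact_force: [0.8, 0.3, -0.6]
grip_width: 0.28
```

Run:
```python
from h import *
go([.703,-.003,.028],-111);side('d7',shift=(.002,0))
```

```text
t 7.1 p [ 0.6904 -0.0405  0.0283] d mm [  0.4  -1.7 -39.5] F [ 0.8  0.3 -0.6] w 0.28
rot deg [ 0.   -0.1   0.05]
foot r 0.0901 lat 0.0004 z 0.0408
```

Emit:
step_arm(
  rows=[0,0,0,0,0,13,255,0,0,0,0,0,13,255,0,0,0,0,0,0,255],
)

```text
t: 7.45
ee_pos: [0.6799, -0.0661, 0.0277]
ee_rot: [[-0.001, 0.934, -0.357], [0.002, -0.357, -0.934], [-1.0, -0.002, -0.001]]
contact_force: [0.1, -0.7, -1.0]
grip_width: 0.284
```

Run:
```python
from h import *
go([.703,-.003,.028],-111);side('d8',shift=(.002,0))
```

```text
t 7.45 p [ 0.6799 -0.0661  0.0277] d mm [ -0.2  -0.9 -67.2] F [ 0.1 -0.7 -1. ] w 0.284
rot deg [ 0.1  -0.06  0.11]
foot r 0.0634 lat 0.0005 z 0.0404
```

View pics/d8.png

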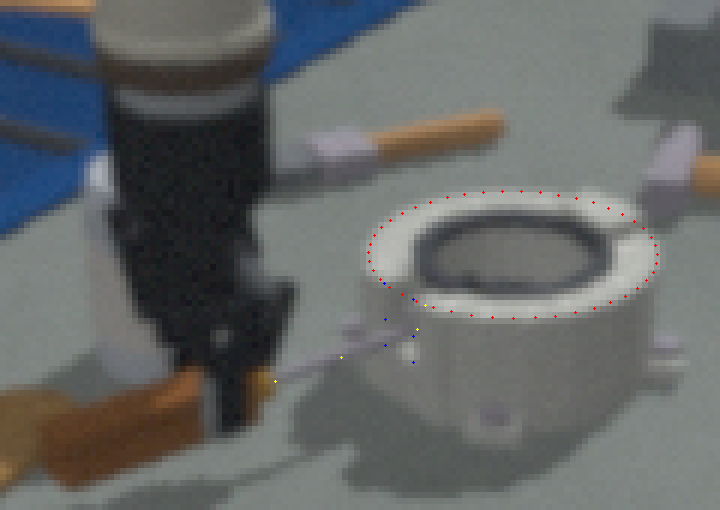

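The shank enters the slot with no contact force. I'll continue inward by 30 mm.

Emit:
step_arm(
  rows=[0,0,0,0,0,13,255,0,0,0,0,0,13,255,0,0,0,0,0,4,255,0,0,0,0,0,0,255],
)

```text
t: 7.9
ee_pos: [0.6685, -0.0963, 0.028]
ee_rot: [[-0.001, 0.934, -0.357], [0.002, -0.357, -0.934], [-1.0, -0.001, -0.002]]
contact_force: [0.5, -0.4, -1.2]
grip_width: 0.281
```

Run:
```python
from h import *
go([.703,-.003,.028],-111);side('d9',shift=(.002,0));side('s9',x0=195,y0=130,w=110,hh=95,cam_='scene',shift=(.002,0))
```

```text
t 7.9 p [ 0.6685 -0.0963  0.028 ] d mm [  0.2  -1.2 -99.5] F [ 0.5 -0.4 -1.2] w 0.281
rot deg [ 0.06 -0.11  0.08]
foot r 0.0302 lat 0.0003 z 0.0407
foot r 0.0312 lat 0.0003 z 0.0406
```

View pics/d9.png

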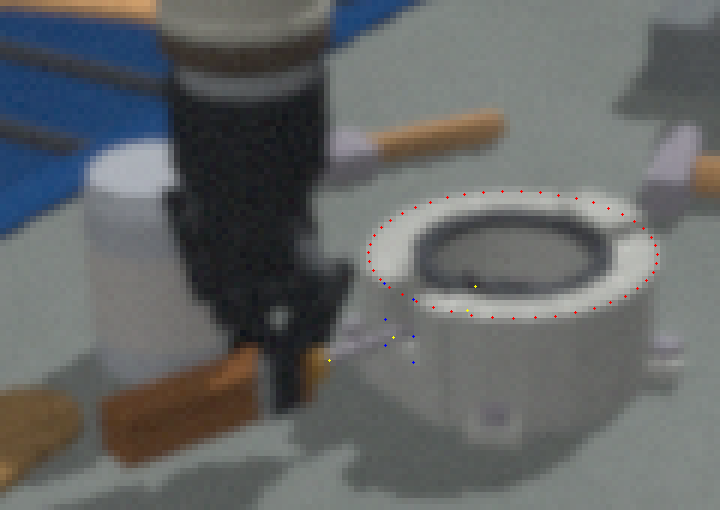

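View pics/s9.png

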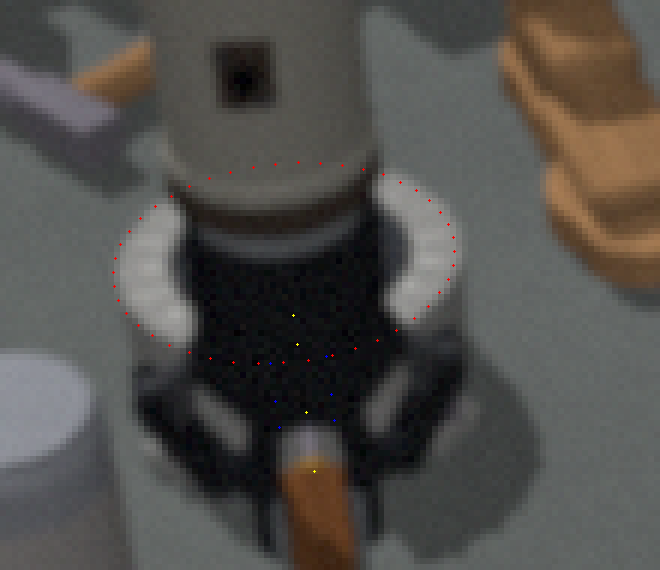

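Inserted, with the tip about 10 mm inside the bar. Lifting slowly.

Emit:
step_arm(
  rows=[0,0,0,-7,0,0,255,0,0,0,-7,0,0,255,0,0,0,-7,0,0,255,0,0,0,-6,0,0,255,0,0,0,-6,0,0,255,0,0,0,0,0,0,255,0,0,0,0,0,0,255],
)

```text
t: 8.7
ee_pos: [0.6703, -0.0922, 0.0653]
ee_rot: [[0.002, 0.935, -0.353], [0.004, -0.353, -0.935], [-1.0, 0.0, -0.005]]
contact_force: [-0.5, -0.8, -0.9]
grip_width: 0.284
```

Run:
```python
from h import *
go([.6685,-.0963,.061],-111);side('d10',shift=(.002,0))
```

```text
t 8.7 p [ 0.6703 -0.0922  0.0653] d mm [ 4.3 -0.2  4.5] F [-0.5 -0.8 -0.9] w 0.284
rot deg [ 0.31 -0.27 -0.02]
foot r 0.0345 lat -0.0004 z 0.0776
```

View pics/d10.png

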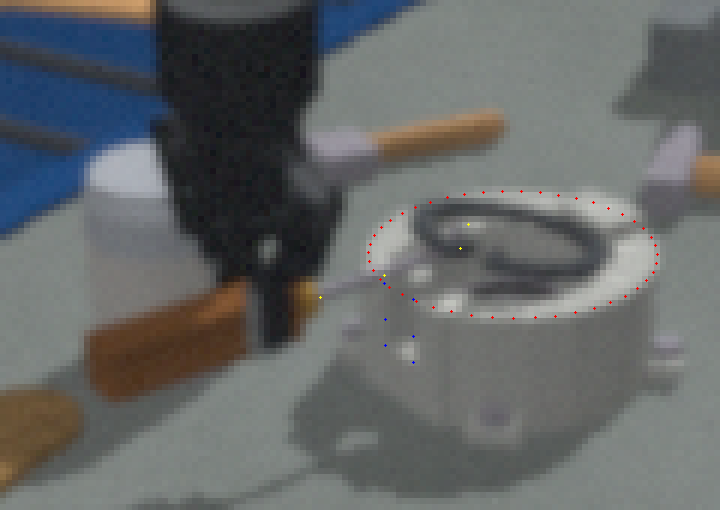

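The ring is tilted up on the hook, with its far side still under the lip. I'll hold a moment, then draw it out toward the slot and rise.

Emit:
step_arm(
  rows=[0,0,0,0,0,0,255,0,0,0,-1,0,-6,255,0,0,0,-1,0,-6,255,0,0,0,-2,0,-6,255,0,0,0,-3,0,-6,255,0,0,0,-3,0,-4,255,0,0,0,0,0,0,255],
)

```text
t: 9.45
ee_pos: [0.6805, -0.0623, 0.075]
ee_rot: [[0.0, 0.936, -0.352], [0.005, -0.352, -0.936], [-1.0, -0.002, -0.005]]
contact_force: [-0.5, 0.3, -2.1]
grip_width: 0.283
```

Run:
```python
from h import *
go([.6685,-.0963,.061],-111);side('d11',shift=(.002,0))
```

```text
t 9.45 p [ 0.6805 -0.0623  0.075 ] d mm [13.8  0.8 36.1] F [-0.5  0.3 -2.1] w 0.283
rot deg [ 0.37 -0.3   0.1 ]
foot r 0.0656 lat 0.0008 z 0.087
```

View pics/d11.png

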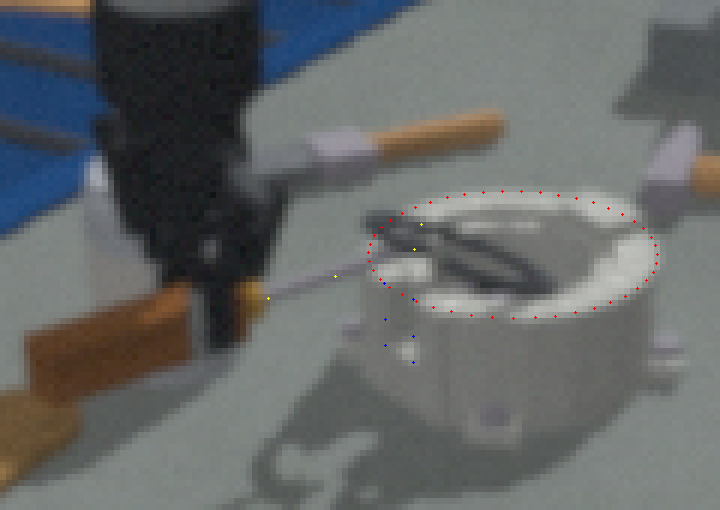

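The ring has been drawn clear of the lip. Lifting straight up so it hangs.

Emit:
step_arm(
  rows=[0,0,0,-7,0,0,255,0,0,0,-7,0,0,255,0,0,0,-7,0,0,255,0,0,0,-8,0,0,255,0,0,0,-8,0,0,255,0,0,0,-8,0,0,255,0,0,0,-8,0,0,255,0,0,0,-8,0,0,255,0,0,0,-8,0,0,255,0,0,0,-8,0,0,255,0,0,0,-8,0,0,255,0,0,0,-8,0,0,255,0,0,0,0,0,0,255],
)

```text
t: 10.8
ee_pos: [0.6805, -0.0647, 0.1774]
ee_rot: [[0.002, 0.935, -0.354], [0.004, -0.354, -0.935], [-1.0, -0.0, -0.005]]
contact_force: [-0.1, 0.5, -1.9]
grip_width: 0.28
```

Run:
```python
from h import *
go([.6685,-.0963,.17],-111);side('d12',x0=250,y0=70,hh=100,f=5,w=150)
```

```text
t 10.8 p [ 0.6805 -0.0647  0.1774] d mm [ 7.2  0.  33.9] F [-0.1  0.5 -1.9] w 0.28
rot deg [ 0.27 -0.26  0.01]
foot r 0.0644 lat -0.0014 z 0.1891
```

View pics/d12.png

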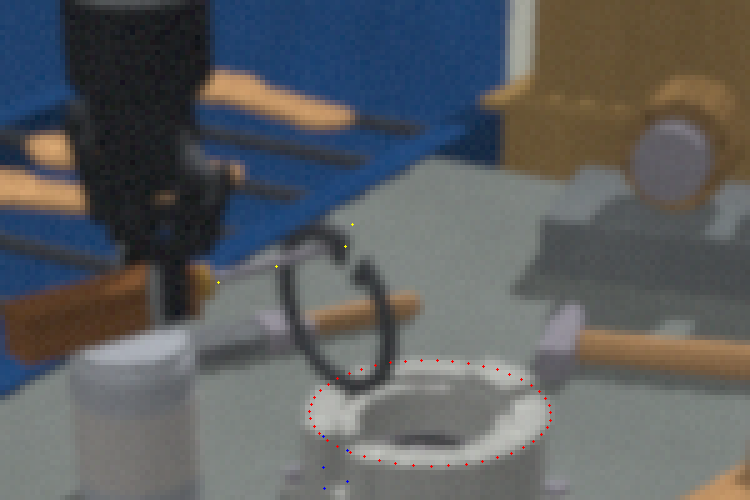

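The ring hangs freely on the hook at crop (340,310), clear of the housing. I'll carry it slowly toward the tray.

Emit:
step_arm(
  rows=[0,0,0,0,-3,-7.5,255,0,0,0,0,-5,-13,255,0,0,0,0,-7.5,-18.5,255,0,0,0,0,-8,-20,255,0,0,0,0,-8,-20,255,0,0,0,0,-8,-20,255,0,0,0,0,-8,-20,255,0,0,0,0,-8,-20,255,0,0,0,0,-8,-20,255,0,0,0,0,-8,-20,255,0,0,0,0,-8,-20,255,0,0,0,0,-8,-20,255,0,0,0,0,-7,-17,255,0,0,0,0,-5,-13,255,0,0,0,0,-4,-9,255,0,0,0,0,-2,-5,255],
)

```text
t: 12.45
ee_pos: [0.6619, 0.2509, 0.1694]
ee_rot: [[-0.016, 0.94, -0.341], [0.011, -0.341, -0.94], [-1.0, -0.019, -0.005]]
contact_force: [0.4, 0.8, -1.6]
grip_width: 0.284
```

Run:
```python
from h import *
go([.668,.455,.177],-111);shot('side','d13');shot('scene','s13')
```

```text
t 12.45 p [0.6619 0.2509 0.1694] d mm [  -5.5  -64.1 -194. ] F [ 0.4  0.8 -1.6] w 0.284
rot deg [ 1.04 -0.26  1.07]
```

View pics/d13.png

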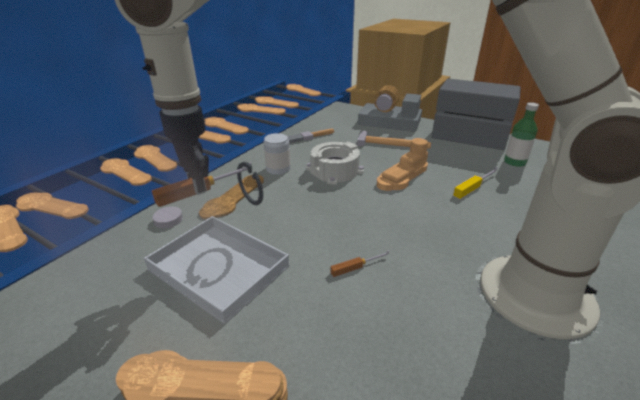

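View pics/s13.png

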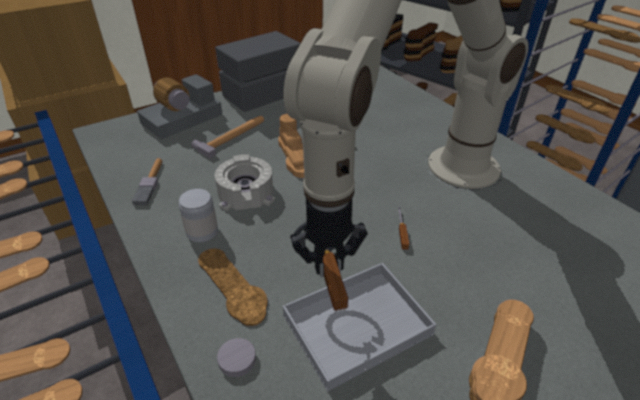

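The ring still hangs on the hook at side (250,183). Continuing over the tray.

Emit:
step_arm(
  rows=[0.3,0,0.4,-1,-2,-7,255,0.3,0,0.3,-1,-5,-14,255,0.4,-0.3,0.3,-2,-6.5,-19,255,0,0,0.2,-2,-6.5,-20,255,0,0,0.2,-2,-6.5,-20,255,0,0,0,-1,-6.5,-20,255,0,0,0,0,-6.5,-20,255,0,0,0,0,-6,-19,255,0,0,0,0,-5,-15,255,0,0,0,0,-4,-11,255,0,0,0,0,-2,-6,255,0,0,0,0,-1,-3,255,0,0,0,0,0,0,255],
)

```text
t: 13.85
ee_pos: [0.675, 0.4394, 0.1792]
ee_rot: [[0.011, 0.928, -0.373], [-0.006, -0.373, -0.928], [-1.0, 0.012, 0.001]]
contact_force: [0.0, 0.4, -1.5]
grip_width: 0.285
```

Run:
```python
from h import *
go([.668,.455,.177],-111);shot('side','d14');shot('scene','s14')
a=cv2.imread('pics/d14.png')[120:330,80:330];b=cv2.imread('pics/s14.png')[190:400,230:480]
cv2.imwrite('pics/c14.png',np.hstack([cv2.resize(a,(400,336)),cv2.resize(b,(400,336))]))
```

```text
t 13.85 p [0.675  0.4394 0.1792] d mm [  2.1 -12.4 -11.9] F [ 0.   0.4 -1.5] w 0.285
rot deg [-0.89  0.08 -0.7 ]
```

View pics/c14.png

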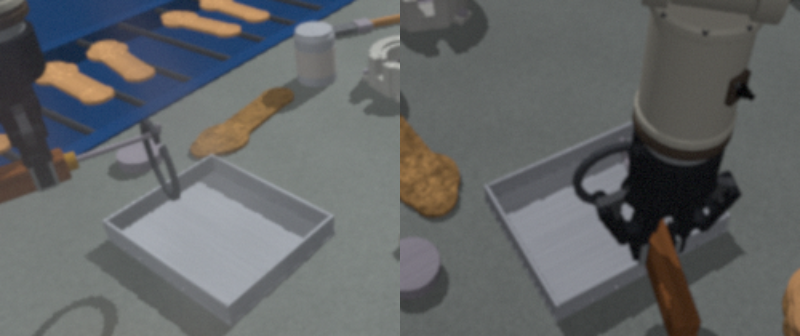

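```bash
cat >> h.py <<'E'
def tri(uv1,uv2,a='side',b='scene'):
    A,B=cam(a),cam(b);P=[c[0]@np.c_[c[1],c[2]] for c in(A,B)]
    X=cv2.triangulatePoints(P[0],P[1],np.array(uv1,float),np.array(uv2,float));return (X[:3]/X[3]).ravel()
ct=np.array([.603,.286]);tx=np.array([np.cos(np.radians(-4.4)),np.sin(np.radians(-4.4))]);ty=np.array([-tx[1],tx[0]])
E
python3 - <<'E'
from h import *
a=cv2.imread('pics/d14.png')[180:260,150:230];b=cv2.imread('pics/s14.png')[250:350,320:400]
cv2.imwrite('pics/c14b.png',np.hstack([cv2.resize(a,(400,400),interpolation=3),cv2.resize(b,(400,500),interpolation=3)[:400]]))
E
```

```text
(no output)
```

View pics/c14b.png

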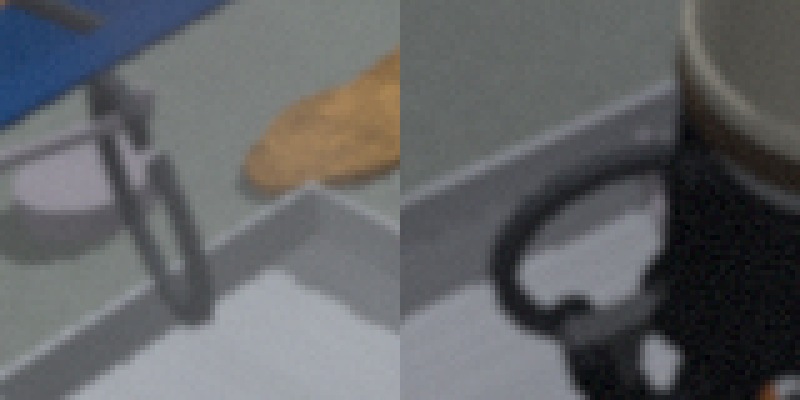

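Run:
```python
from h import *
def S(x,y):return (x/5+150,y/5+180)
def C(x,y):return ((x-400)/5+320,y/5+250)
s=monitor.sense();f=s['ee_pos']+s['ee_rot']@[-.0129,0,.129];print('foot',f,proj(cam('side'),f),proj(cam('scene'),f))
for nm,a,b in(('far',S(195,310),C(590,175)),('lugA',S(110,90),C(575,310)),('lugA2',S(130,100),C(650,295)),('lugB',S(155,160),C(650,290)),('lugB2',S(155,160),C(575,310)),('left',S(120,200),C(500,260))):
    X=tri(a,b);print(nm,X.round(3),'reproj',(proj(cam('side'),X)[0]-a).round(1))
```

```text
foot [0.62717604 0.3186386  0.19245858] [[181.65872855 201.30875574]] [[367.26529763 280.1176029 ]]
far [0.619 0.304 0.126] reproj [  8.3 -15.5]
lugA [0.668 0.331 0.17 ] reproj [-7.3 10.1]
lugA2 [0.645 0.342 0.176] reproj [-8.5 11.6]
lugB [0.636 0.335 0.157] reproj [-5.4  7.7]
lugB2 [0.656 0.321 0.142] reproj [-4.8  6.8]
left [0.671 0.307 0.138] reproj [ 3.1 -5.1]
```

Run:
```python
from h import *
def S(x,y):return (x/5+150,y/5+180)
def C(x,y):return ((x-400)/5+320,y/5+250)
for nm,a,b in(('bot',S(195,315),C(575,325)),('bot',S(195,315),C(600,335)),('left',S(125,210),C(497,265))):
    X=tri(a,b);print(nm,X.round(3),'reproj',(proj(cam('side'),X)[0]-a).round(1))
```

```text
bot [0.639 0.312 0.087] reproj [ 1.7 -2.7]
bot [0.634 0.319 0.09 ] reproj [ 0.6 -0.9]
left [0.671 0.306 0.133] reproj [ 3.3 -5.4]
```

The ring hangs upright: its bottom is at about (0.637, 0.315, 0.088), over the tray. I'll shift back slightly and lower.

Emit:
step_arm(
  rows=[-0.4,0,-0.4,2,-4,-5,255,-0.4,0,-0.3,5,-4,-5,255,0,0,0,8,-2,-2,255,0,0,0,8,0,0,255,0,0,0,8,0,0,255,0,0,0,8,0,0,255,0,0,0,8,0,0,255,0,0,0,8,0,0,255,0,0,0,8,0,0,255,0,0,0,5,0,0,255,0,0,0,3,0,0,255,0,0,0,0,0,0,255],
)

```text
t: 15.15
ee_pos: [0.6712, 0.4496, 0.0999]
ee_rot: [[-0.003, 0.932, -0.363], [-0.005, -0.363, -0.932], [-1.0, -0.001, 0.006]]
contact_force: [0.1, -1.0, -2.2]
grip_width: 0.281
```

```bash
cat >> h.py <<'E'
def duo(name):
    a,_=shot('side',name+'a');b,_=shot('scene',name+'b')
    cv2.imwrite(f'pics/{name}.png',np.hstack([cv2.resize(a[170:330,120:320],(400,320),interpolation=3),cv2.resize(b[220:400,270:470],(400,360),interpolation=3)[:320]]))
    s=monitor.sense();f=s['ee_pos']+s['ee_rot']@[-.0129,0,.129];d=f[:2]-ct;print('foot',f.round(4),'tray',(d@tx).round(3),(d@ty).round(3))
E
python3 - <<'E'
from h import *
go([.675,.45,.1],-111);duo('u15')
E
```

```text
t 15.15 p [0.6712 0.4496 0.0999] d mm [-0.1  3.4 -1.8] F [ 0.1 -1.  -2.2] w 0.281
rot deg [-0.31  0.33  0.04]
foot [0.6246 0.3298 0.1143] tray 0.018 0.045
```

View pics/u15.png

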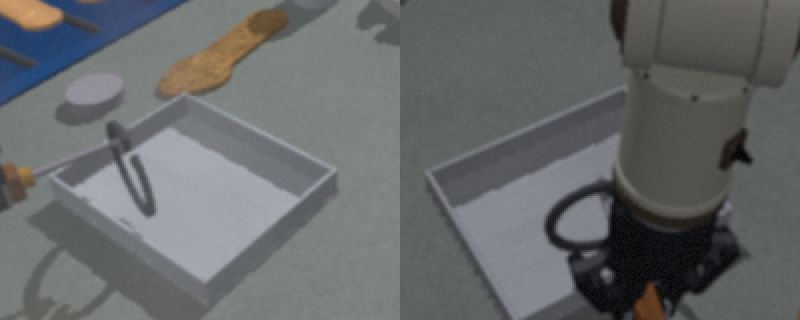

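Emit:
step_arm(
  rows=[0,0,0,6,0,0,255,0,0,0,5,0,0,255,0,0,0,3,0,0,255,0,0,0,3,0,0,255,0,0,0,0,0,0,255],
)

```text
t: 15.75
ee_pos: [0.6722, 0.4504, 0.0839]
ee_rot: [[0.0, 0.932, -0.363], [-0.003, -0.363, -0.932], [-1.0, 0.001, 0.003]]
contact_force: [0.6, 0.5, -1.5]
grip_width: 0.285
```

Run:
```python
from h import *
go([.675,.45,.1],-111);duo('u16')
b=cv2.imread('pics/u16a.png')[210:290,140:240];cv2.imwrite('pics/u16c.png',cv2.resize(b,None,fx=7,fy=7,interpolation=3))
```

```text
t 15.75 p [0.6722 0.4504 0.0839] d mm [-16.1   2.8  -0.6] F [ 0.6  0.5 -1.5] w 0.285
rot deg [-0.31  0.16 -0.07]
foot [0.6255 0.3305 0.0977] tray 0.019 0.046
```

View pics/u16c.png

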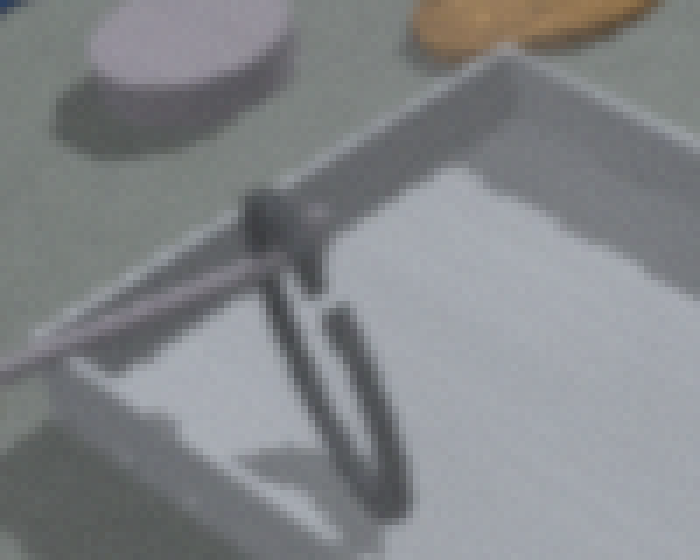

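The ring stands on the tray floor with the hook through its top, at crop (280,240). Now I'll lean it forward, away from the handle.

Emit:
step_arm(
  rows=[0,0,0,1.5,0,4,255,0,0,0,1,0,5,255,0,0,0,1,0,6,255,0,0,0,1,0,6,255,0,0,0,1,0,5,255,0,0,0,0,0,0,255],
)

```text
t: 16.45
ee_pos: [0.6628, 0.4237, 0.0799]
ee_rot: [[0.002, 0.931, -0.364], [-0.003, -0.364, -0.931], [-1.0, 0.003, 0.002]]
contact_force: [0.1, -0.6, -1.7]
grip_width: 0.278
```

Run:
```python
from h import *
go([.675,.45,.1],-111);duo('u17')
b=cv2.imread('pics/u17a.png')[210:290,140:240];cv2.imwrite('pics/u17c.png',cv2.resize(b,None,fx=7,fy=7,interpolation=3))
```

```text
t 16.45 p [0.6628 0.4237 0.0799] d mm [-20.2   1.8 -28.9] F [ 0.1 -0.6 -1.7] w 0.278
rot deg [-0.35  0.09 -0.17]
foot [0.616  0.3046 0.0931] tray 0.012 0.02
```

View pics/u17c.png

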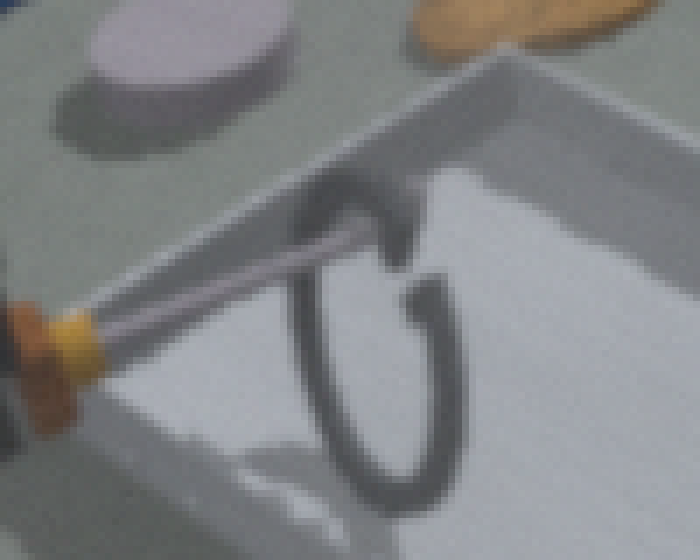

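The ring now leans forward about 17° with its foot planted. I'll drop the hook quickly below the bar and withdraw, so the ring falls flat away from it.

Emit:
step_arm(
  rows=[0,0,0,30,0,0,255,0,0,0,4,0,-30,255,0,0,0,0,0,-45,255,0,0,0,-2,0,-45,255,0,0,0,-5,0,-20,255,0,0,0,0,0,0,255],
)

```text
t: 17.15
ee_pos: [0.7154, 0.5567, 0.0506]
ee_rot: [[0.002, 0.931, -0.366], [-0.004, -0.366, -0.931], [-1.0, 0.003, 0.003]]
contact_force: [0.1, -0.1, -0.9]
grip_width: 0.284
```

Run:
```python
from h import *
go([.675,.45,.1],-111);duo('u18')
```

```text
t 17.15 p [0.7154 0.5567 0.0506] d mm [-49.    1.6 114.3] F [ 0.1 -0.1 -0.9] w 0.284
rot deg [-0.45  0.18 -0.16]
foot [0.6678 0.4335 0.0636] tray 0.053 0.152
```

View pics/u18.png

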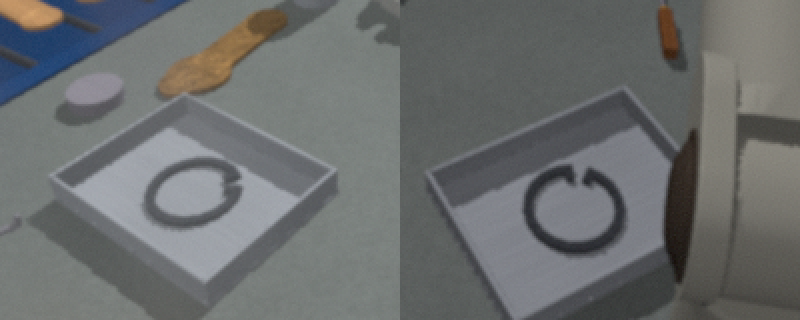

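The ring lies flat in the tray: side crop (193,192), scene crop (575,210). I'll measure it and check where the pick would be laid.

Run:
```python
from h import *
for n,uv in(('side',(216.5,266)),('scene',(357.5,325))):
    p=onz(cam(n),uv,.009)[0];d=p[:2]-ct;print(n,p.round(3),'tray',(d@tx).round(3),(d@ty).round(3))
s=monitor.sense();R=s['ee_rot']
for f in(-.085,0,.134):
    q=s['ee_pos']+R@[0,0,f];q[2]=0;print(f,q.round(3),proj(cam('side'),q),proj(cam('scene'),q))
im,C=shot('wrist','w18')
```

```text
side [0.609 0.286 0.009] tray 0.006 0.0
scene [0.611 0.286 0.009] tray 0.008 0.001
-0.085 [0.746 0.632 0.   ] [[ 11.13416176 362.89528859]] [[423.13391047 540.86168077]]
0 [0.715 0.553 0.   ] [[ 68.27889388 336.80441908]] [[403.81110077 477.79359674]]
0.134 [0.666 0.429 0.   ] [[144.84605631 301.84574888]] [[379.34387428 397.93455347]]
```

View pics/w18.png

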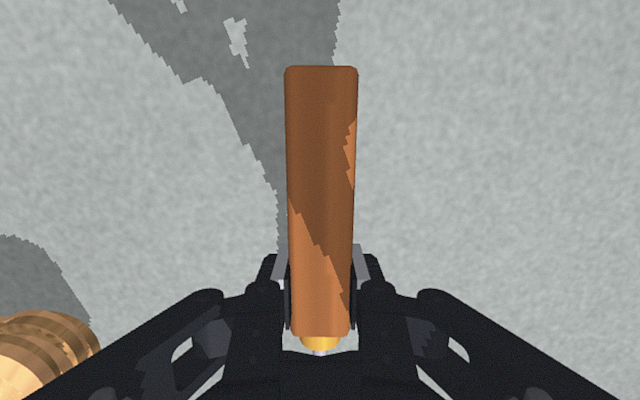

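View pics/u18a.png

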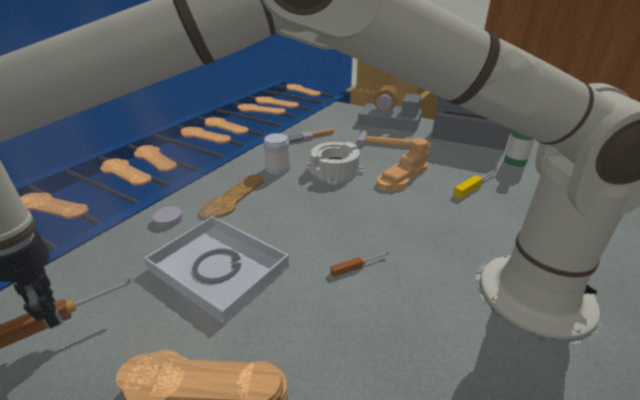

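The ring centre is within 8 mm of the tray centre in both views. The bench under the pick is clear and the shoe last is well to the left, so I'll lower the pick.

Emit:
step_arm(
  rows=[0,0,0,15,0,0,255,0,0,0,15,0,0,255,0,0,0,8,0,0,255,0,0,0,4,0,0,255,0,0,0,0,0,0,255],
)

```text
t: 17.8
ee_pos: [0.7178, 0.5435, 0.0042]
ee_rot: [[-0.0, 0.928, -0.372], [-0.013, -0.372, -0.928], [-1.0, 0.005, 0.013]]
contact_force: [-0.2, 0.2, -1.5]
grip_width: 0.28
```

Run:
```python
from h import *
go([.7154,.5567,.0025],-111)
```

```text
t 17.8 p [0.7178 0.5435 0.0042] d mm [  1.5  -7.2 -11.4] F [-0.2  0.2 -1.5] w 0.28
rot deg [-0.86  0.72 -0.28]
```

Emit:
step_arm(
  rows=[0,0.7,-0.3,1.5,0,0,255,0,0,0,0,0,0,255,0,0,0,0,0,0,150,0,0,0,0,0,0,100,0,0,0,0,0,0,0,0,0,0,0,0,0,0,0,0,0,0,0,0,0,0,0,0,0,0,0,0],
)

```text
t: 18.6
ee_pos: [0.7198, 0.5448, 0.0066]
ee_rot: [[0.004, 0.928, -0.373], [0.004, -0.373, -0.928], [-1.0, 0.002, -0.006]]
contact_force: [-0.9, -0.3, 0.2]
grip_width: 0.995
```

Run:
```python
from h import *
go([.7154,.5567,.0025],-111);shot('wrist','w19')
```

```text
t 18.6 p [0.7198 0.5448 0.0066] d mm [ 4.1 -8.6 -9.4] F [-0.9 -0.3  0.2] w 0.995
rot deg [-0.9  -0.32 -0.12]
```

View pics/w19.png

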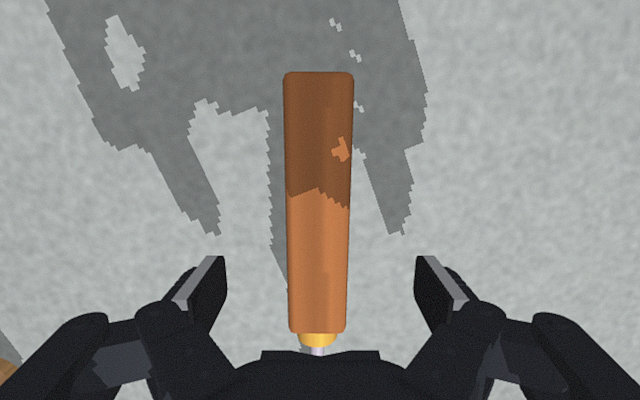

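The pick is released and lies flat, with the fingers clear on both sides. Retreating straight up.

Emit:
step_arm(
  rows=[0,0,0,-12,0,0,0,0,0,0,-25,0,0,0,0,0,0,-30,0,0,0,0,0,0,-30,0,0,0,0,0,0,-30,0,-10,0,0,0,0,-20,0,-15,0,0,0,0,0,0,0,0,0,0,0,0,0,0,0],
)

```text
t: 19.45
ee_pos: [0.7285, 0.5669, 0.1632]
ee_rot: [[0.004, 0.928, -0.373], [0.005, -0.373, -0.928], [-1.0, 0.002, -0.006]]
contact_force: [0.7, -0.1, -0.4]
grip_width: 0.997
```

Run:
```python
from h import *
shot('wrist','w20')
go([.7154,.5567,.0025],-111);shot('side','d20');shot('scene','s20')
P=lambda uv:onz(cam('side'),uv,.009)[0]
```

```text
t 19.5 p [0.7282 0.5671 0.1632] d mm [160.6  -8.2  15.5] F [0.4 0.1 0.3] w 1.001
rot deg [-0.92 -0.35 -0.07]
```

View pics/d20.png

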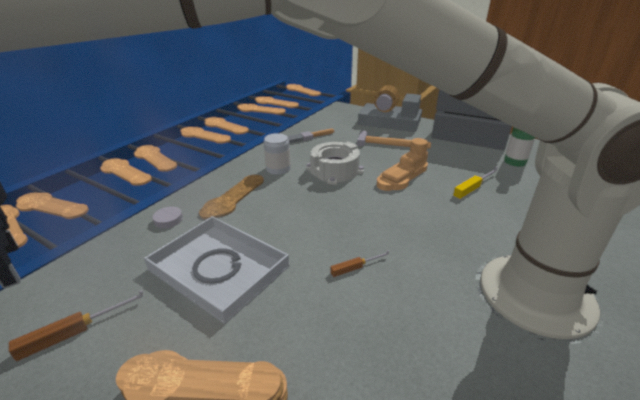

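View pics/w20.png

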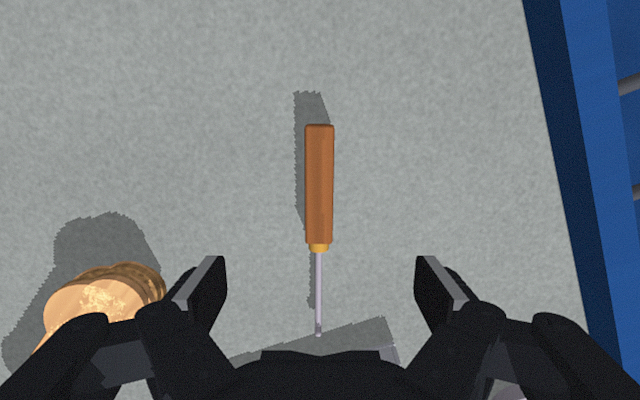

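View pics/s20.png

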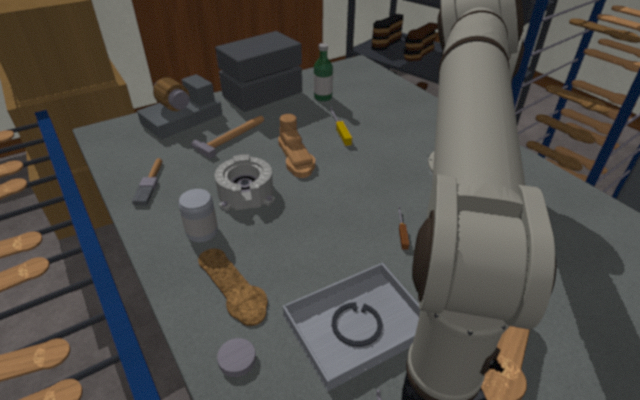

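The ring lies flat in the tray (side (217,266)). The pick is on the open bench (side (50,333) to (140,296)), and the sole, can and last are where they started. Handing in.

```bash
python3 -c "
from rig import ticket
print(ticket.hand_in())"
```

```text
the job is handed in; nothing more can be done
None
```

I completed the task in about 19.5 s of the 58 s allowed and handed it in; the hand-in reported no verdict.

**What I did:** I gripped the large brown pick and passed its tip through the housing slot under the ring's bar. I tilted the ring's end up, drew it out from under the lip and carried it, hanging on the hook, into the tray. There I stood it on its edge, leaned it away from the handle, and dropped the hook clear so it fell flat. I then laid the pick on the open bench behind the tray and raised the open gripper clear.

**Last checks:**
- **Ring:** both fixed cameras show it lying flat on the tray floor, about 8 mm or less from the tray's centre.
- **Pick:** it lies flat on the bench. Its tip is about 55 mm outside the tray wall, worked out from the arm's position, and the pictures agree.
- **Other objects:** the sole and glue can look unmoved in the final pictures. So does the shoe last, whichever of the two last-shaped objects in view it is.

**Checks that disagreed:** the wrist and side cameras differed by about 4 mm on where the housing is. I used a point in between, and the pick went into the slot without any noticeable contact force. I judged the lift step and the lowering step from pictures and arm position, since I had no direct reading of the pick's contact with the ring.

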